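# Square a wagon floor plate in the corner jig and lay it on its underframe

### The arm

A 7-joint arm with a two-finger parallel gripper is mounted at the origin on the work surface. World frame = base frame: x ahead of the robot, y to its left, z up, the work surface at z = 0. Lengths are in m, angles in rad, forces in N, time in s.
With the tool pointing down it reaches from about 0.4 to 0.85 m from the base axis. Payload 4.5 kg.
Tool frame: the origin (TCP) lies on the centre line of the jaws, within the pads' length; the fingertips stand r.tip_extent ahead of it and the grasp point (between the pads) is the TCP (r.tip_extent is the distance from the TCP to the fingertips, in m); z points along the fingers, y is the line along which they close (so a half turn about z gives the same grasp; the last joint's range is limited). The gripper opens to 88 mm and grips with 3 to 60 N. Pads are 18 mm wide; open, the fingers measure 123 mm over their backs; the gripper's body (75 mm by 187 mm) begins 45 mm behind the grasp point.
Start: joints at [-1.288, 0.689, -0.195, 1.565, 0.157, 0.902, -0.215], TCP at [0.154, 0.606, 0.233] pointing down, gripper open.
Joint ranges: [-3.01, 3.01], [-0.46, 2.08], [-1.47, 1.51], [0.13, 2.56], [-1, 4.14], [0.04, 2.09], [-2.66, 2.66]. Speed limits (rad/s): [2.57, 2.57, 3.14, 3.14, 3.14, 3.14, 3.14].

### API

Orientations are given as a unit quaternion [x, y, z, w].
In Python, from plant import sensors, vision, finish_job, r gives the robot as it stands. The module is installed in compiled form; this text tells all that it offers.
- The arm moves only by the tool step_arm, never from a script. Its argument "steps" is a list of rows, each a list of 2 entries, a list of its own where there are three numbers: the shift along the tool's x, y, z in cm, then the turn, a rotation vector about the tool's x, y, z in degrees. A call has 1 to 12 rows; each row shifts and turns the commanded pose from where the row before left it, along the tool's axes as they then stand; what a row does not reach is not made up. A row lasts 1/8 s, in which the tool goes at most 62.5 mm and 10.7 degrees, less where a joint would pass 70% of its speed; a pose out of reach is approached as far as the arm can. A call with a gripper value outside its range is refused whole. "claw" is the opening, from -1 (shut) to 1 (fully open), set as the call begins (left out, the last holds). The fingers move at their own pace and stop on an object; "grip_force" is the grip in N (left out, the last holds). Time passes only in rows, so rows that do not move let the fingers close. It gives the time, the measured TCP pose, the force, the opening and the grip force at its end, in the units of the state.
- sensors.get_state(): the state, without advancing time (a new reading comes with each control period).
- vision.snapshot(name): name is "scene" or "top" or "wrist"; returns a dict with "img" (480x640x3 uint8, red, green, blue), "fx", "fy", "cx", "cy" (pixels), "k1" (the pictures are not rectified: a ray, as slopes to the right and down, at radius r is drawn at 1 + k1 r^2 times it, then the intrinsics apply), "position" and "rotation" of the camera in the world. Camera axes: x right, y down, z forward; pixel columns grow to the right and rows downward; lengths in m; the calibration is good to about 2 mm. A picture is of the moment at which its call begins. There is no depth.
- finish_job(): hands the job in; it is judged then, once.
The state is a dict: "clock": time; "q": joint angles; "qd": joint speeds; "joint_torque": joint torques, N m; "tool_pos": TCP position; "eef_rot": TCP orientation; "contact_force": force on the tool from outside, world axes, zero at the start; "moment": the same for the moment, N m; "opening": opening from 0.0 (shut) to 1.0 (fully open); "finger_force": force on a finger pad.
Only numpy, scipy, OpenCV 4.12 (cv2) and the standard library are available. Lean on these libraries where they do the work, as an engineer would, in place of code of your own. Each camera call takes 0.05 s, during which the arm holds its last target. There are 200 camera calls.

### The job

Slide the steel wagon floor plate across the jig board, without lifting it, until it is fully home in the corner: flat against the two fence blocks on its long side and the fence at its end. Then grip it across its width, in the gap between the two long-side blocks, lift it straight up a good 5 cm before moving it sideways, and lay it flat, square and centred on the deck of the model wagon underframe, lengthwise, and let go. Do not disturb the other things on the bench.

Things in the scene. Friction and masses are not known exactly. Their poses are not given: they have to be found in the camera images.
- plate_center (a point): centre (half-way up) of the loose plain steel wagon floor plate, 45 mm wide (its x) by 110 mm long (its y) by 8 mm thick, 0.24 to 0.36 kg. It starts lying flat on the jig board, clear of the fences, its yaw within 0.35 rad of the jig's
- corner_home (a point): where the plate's centre must be when home in the corner, 4 mm above the jig board; the plate's axes then match these. From this point: two fence blocks on the +x (long) side, inner face at x = +22.5 mm, each 30 mm long, centred at y = +40 and -40 mm, with a 50 mm gap between for a finger; end fence inner face at y = +55 mm, running from x = -62.5 to +22.5 mm
- jig: the jig: a fixed plywood board 150 mm (x) by 200 mm (y), 10 mm thick, origin at the centre of its underside, 35.5 mm towards -x and 28 mm towards -y of corner_home. Its aluminium fences are 12 mm thick and stand 12 mm above the board along the +x side and the +y end; the -x and -y sides are open. The blocks have square ends, which can catch a corner of the plate
- deck_center (a point): centre of the top of the deck, 43 mm above the bench, of a dark steel four-wheel model wagon underframe fixed on a wooden cradle. The deck is 60 mm wide (x) and 130 mm long (y) between two end beams, 6 mm thick, that rise 4 mm above it; buffers reach to y = +-85 mm. The laid plate has its centre 4 mm above this point and its y along this y (either way round)
- paint_jar: small round paint jar with a black cap, 34 mm across and 45 mm tall; origin at the centre of its underside; leave it alone
- glue_bottle: grey glue bottle, 36 mm across and 95 mm tall; origin at the centre of its underside; leave it alone
- screwdriver: screwdriver about 150 mm long lying on the bench; leave it alone
- wood_block: offcut of pale wood, 50 x 70 x 30 mm; origin at the centre of its underside; leave it alone
Not all that is in view belongs to the job. Of the things shaped like the part that bears plate_center, the bare steel one is meant.

How it is judged:
On the way, in this order (a step that is already met when the one before it is completed fails the run):
1. the plate lies home in the corner: within 2 mm of its home place along each jig axis and within 2 degrees of square, flat on the board and still (x of plate_center in the frame of corner_home between -0.002 and 0.002 m and y of plate_center in the frame of corner_home between -0.002 and 0.002 m and z of plate_center in the frame of corner_home between -0.002 and 0.002 m and angle between the y axis of plate_center and the y axis of corner_home, either way round below 0.035 rad and linear speed of plate below 0.01 m/s), for 0.2 s.
2. the plate is lifted straight up from the corner: more than 32 mm up and still within 15 mm of above its home place (x of plate_center in the frame of corner_home between -0.015 and 0.015 m and y of plate_center in the frame of corner_home between -0.015 and 0.015 m and z of plate_center in the frame of corner_home above 0.032 m), for 0.05 s.
At the end, for the whole second after the job is handed in: the plate lies flat and still on the underframe's deck, within 5 mm of its centre along and across and within 5 degrees of square to it, released (x of plate_center in the frame of deck_center between -0.005 and 0.005 m and y of plate_center in the frame of deck_center between -0.005 and 0.005 m and z of plate_center in the frame of deck_center between 0.002 and 0.006 m and angle between the y axis of plate_center and the y axis of deck_center, either way round below 0.09 rad and angle between plate_center's own z axis and vertical below 0.06 rad and linear speed of plate below 0.01 m/s); the robot touches nothing.
It fails at once if the plate is carried over the jig board (6 to 27 mm off it) more than 18 mm along either jig axis from its home place: it must be slid, and later lifted straight up (z of plate_center in the frame of corner_home between 0.009 and 0.03 m and x of plate_center in the frame of corner_home between -0.11 and 0.04 m and y of plate_center in the frame of corner_home between -0.13 and 0.07 m and (x of plate_center in the frame of corner_home below -0.018 m or y of plate_center in the frame of corner_home below -0.018 m or x of plate_center in the frame of corner_home above 0.018 m or y of plate_center in the frame of corner_home above 0.018 m)).
It fails at once if the paint jar is moved by more than 15 mm (distance of paint_jar from where it was at the start of the episode above 0.015 m).
It fails at once if the glue bottle is moved by more than 15 mm (distance of glue_bottle from where it was at the start of the episode above 0.015 m).
It fails at once if the screwdriver is moved by more than 15 mm (distance of screwdriver from where it was at the start of the episode above 0.015 m).
It fails at once if the wood block is moved by more than 15 mm (distance of wood_block from where it was at the start of the episode above 0.015 m).
It also fails if it takes over 61 s, if anything falls off the work surface, if the arm or the gripper's body presses on something with over 40 N, if the wrist force passes 120 N, or if a joint passes its speed limit or range.

## Working session

There is one attempt and no reset: what is moved stays moved. The work goes in short steps, Python scripts to look and compute and a tool call to move; the robot and the scene stay as the last step left them, time stands still between calls to the robot, and variables do not carry over. Pictures are saved under pics/ and viewed, at most 10 in all, crops included, and the job is handed in when it is done.

Besides the shell and the picture viewer there is one more tool, called by a JSON object that holds its "fn" and its "kwargs". step_arm: Moves the arm, as the interface text tells. Its arguments: {"type":"object","properties":{"steps":{"type":"array"},"claw":{"type":"number"},"grip_force":{"type":"number"}},"required":["steps"]}

```bash
mkdir -p pics; python3 - <<'E'
from plant import sensors, vision, r
import cv2,pickle
s=sensors.get_state(); print(s['clock'],s['tool_pos'],s['eef_rot'],s['opening'],s['contact_force'],r.tip_extent)
d={}
for n in("top","scene"):
    v=vision.snapshot(n); d[n]=v; cv2.imwrite(f"pics/{n}0.png",v["img"][:,:,::-1]); print(n,v["position"],v["rotation"],v["fx"],v["cx"],v["cy"],v["k1"])
pickle.dump(d,open("v0.pkl","wb"))
E
```

```text
0.0 [0.15378698 0.60512131 0.23242478] [ 1.24009229e-01  9.92280652e-01 -9.04307036e-04 -3.47071031e-05] 1.00216816746323 [ 0.84420993  0.21579174 -0.52050389] 0.019
top [ 0.42746851 -0.10107105  0.86103132] [-0.69679724  0.71220815 -0.05204201  0.06726656] 480.3695395729757 312.1005994565559 236.55367597241926 0.024034612791865723
scene [ 0.86397706 -0.62314703  0.98112167] [ 0.92193238  0.25879204 -0.08124359 -0.27652639] 550.0382473330711 331.9902206388617 235.0016381849699 -0.07806115784005352
```

View pics/top0.png

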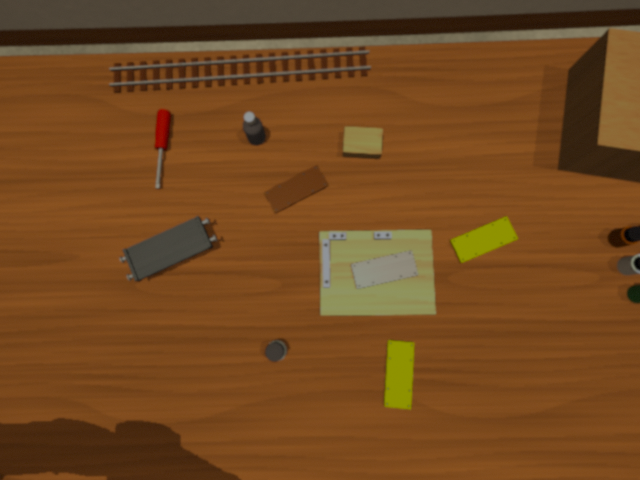

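View pics/scene0.png

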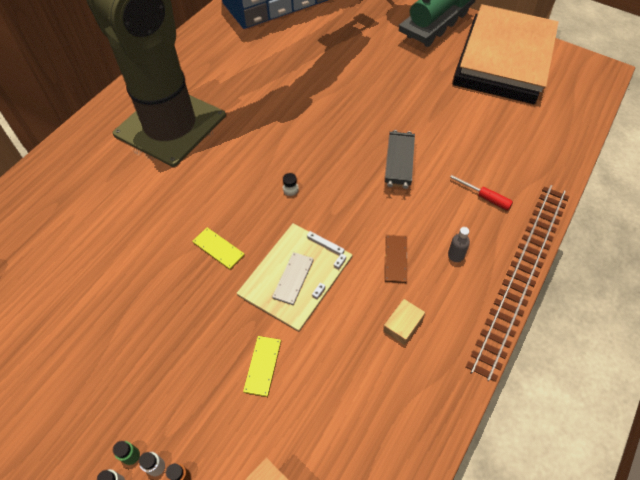

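The top view shows the jig at about (320–436, 230–315), with the end fence on the left and the blocks at the top. The bare plate is at (384, 269) and the wagon at (168, 249). The jar is at (276, 351), the bottle at (253, 128), the wood block at (362, 141) and the screwdriver at (161, 148). The yellow and brown plates are decoys.

```bash
cat > h.py <<'E'
import numpy as np,cv2,pickle
from scipy.spatial.transform import Rotation as R
def K(v): return np.array([[v['fx'],0,v['cx']],[0,v['fy'],v['cy']],[0,0,1.]])
def px2w(v,uv,z):
    uv=np.atleast_2d(np.array(uv,float)); d=np.c_[(uv[:,0]-v['cx'])/v['fx'],(uv[:,1]-v['cy'])/v['fy']]
    s=d.copy()
    for _ in range(20): s=d/(1+v['k1']*(s**2).sum(1,keepdims=True))
    Q=np.array(v['rotation']); Q=R.from_quat(Q) if Q.size==4 else R.from_matrix(Q)
    w=Q.apply(np.c_[s,np.ones(len(s))]); p=np.array(v['position'])
    return p+w*((z-p[2])/w[:,2])[:,None]
def w2px(v,P):
    Q=np.array(v['rotation']); Q=R.from_quat(Q) if Q.size==4 else R.from_matrix(Q)
    c=Q.inv().apply(np.atleast_2d(P)-np.array(v['position'])); s=c[:,:2]/c[:,2:]
    s=s*(1+v['k1']*(s**2).sum(1,keepdims=True)); return s*[v['fx'],v['fy']]+[v['cx'],v['cy']]
def rect(v,mask,z):
    """largest blob -> world min-area rect at height z"""
    c=max(cv2.findContours(mask.astype('uint8'),cv2.RETR_EXTERNAL,cv2.CHAIN_APPROX_NONE)[0],key=cv2.contourArea)
    W=px2w(v,c[:,0,:],z)[:,:2]
    (cx,cy),(w,h),a=cv2.minAreaRect((W*1000).astype('float32'))
    if w>h: w,h,a=h,w,a+90
    a=(a+90)%180-90   # long-axis yaw is a+90 => yaw of 'y axis along long' = a
    return np.array([cx,cy]),w,h,a
E
python3 - <<'E'
from h import *
d=pickle.load(open('v0.pkl','rb')); v=d['top']; im=v['img']
hsv=cv2.cvtColor(im,cv2.COLOR_RGB2HSV)
for n,(x,y) in dict(plate=(384,275),jig=(410,300),deck=(168,249),fence=(326,262),wood=(200,350)).items(): print(n,hsv[y,x],im[y,x])
def win(m,x0,x1,y0,y1): o=np.zeros_like(m); o[y0:y1,x0:x1]=m[y0:y1,x0:x1]; return o
S=hsv[...,1].astype(int);H=hsv[...,0].astype(int)
pm=win(S<60,345,425,245,295); print('plate',rect(v,pm,.018))
jm=win((H>20)|(S<60),305,450,220,330); print('jig',rect(v,jm,.010))
dm=win((S<110),125,212,215,282); print('deck',rect(v,dm,.047))
o=[im[215:330,305:450],im[205:290,110:230]]
o=[cv2.resize(a,None,fx=5,fy=5,interpolation=cv2.INTER_CUBIC) for a in o]
cv2.imwrite('pics/c1.png',cv2.copyMakeBorder(o[0],0,0,0,0,0)[:,:,::-1]); cv2.imwrite('pics/c2.png',o[1][:,:,::-1])
E
```

```text
plate [ 26  29 143] [143 141 127]
jig [ 29 103 144] [144 142  86]
deck [27 35 73] [73 72 63]
fence [107  15 152] [143 147 152]
wood [ 14 201 123] [123  71  26]
plate (array([ 510.70327759, -208.96948242]), 45.149017333984375, 110.15161895751953, 11.883158683776855)
jig (array([ 506.98522949, -196.02856445]), 150.73165893554688, 200.3066864013672, -0.5276870727539062)
deck (array([552.32318115, 164.10107422]), 59.99413299560547, 164.38571166992188, 23.908748626708984)
```

View pics/c1.png

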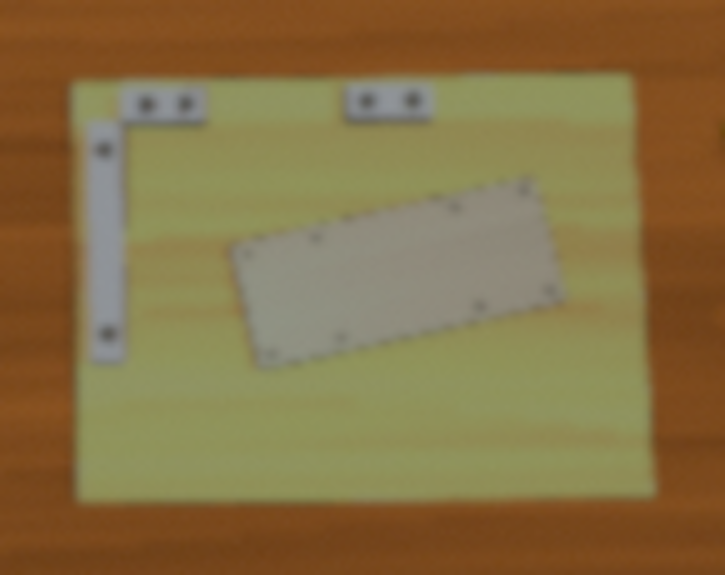

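View pics/c2.png

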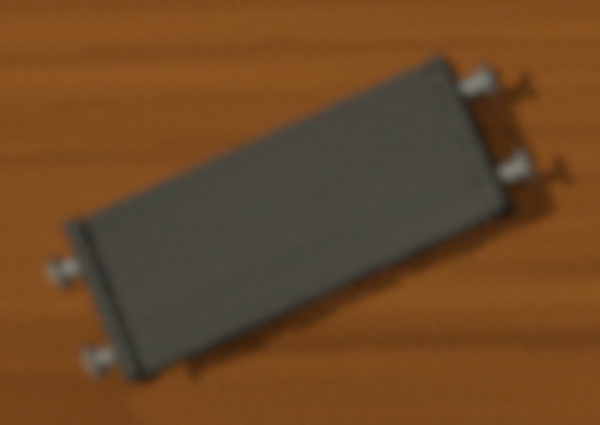

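The top-camera fits match the known sizes. The plate is at (0.511, -0.209) with yaw 11.9°. The jig yaw is -0.5°, so home is about (0.543, -0.168). The deck is near (0.552, 0.164) with yaw of about 24°. I'll move above the plate now.

{"fn": "step_arm", "kwargs": {"steps": [[[-4.6,-2.6,0],[0,0,0]],[[-4.6,-2.6,0],[0,0,0]],[[-4.6,-2.6,0],[0,0,0]],[[-4.6,-2.6,0],[0,0,0]],[[-4.6,-2.6,0],[0,0,0]],[[-4.6,-2.6,0],[0,0,0]],[[-4.6,-2.6,0],[0,0,0]],[[-2.3,-5.2,0],[0,0,0]],[[-2.3,-5.2,0],[0,0,0]],[[-2.3,-5.2,0],[0,0,0]],[[-2.3,-5.2,0],[0,0,0]],[[-2.3,-5.2,0],[0,0,0]]], "claw": 1}}

```text
clock: 1.6
tool_pos: [0.4686, 0.0679, 0.2331]
eef_rot: [0.124, 0.992, -0.0, -0.0]
contact_force: [0.1, 0.1, -0.6]
opening: 0.999
finger_force: 0.0
```

{"fn": "step_arm", "kwargs": {"steps": [[[-2.3,-5.2,0],[0,0,0]],[[-2.3,-5.2,0],[0,0,0]],[[-2.3,-5.2,0],[0,0,0]],[[-2.3,-5.2,0],[0,0,0]],[[-2.3,-5.2,0],[0,0,0]],[[0,0,0],[0,0,10.6]],[[0,0,0],[0,0,10.6]],[[0,0,0],[0,0,10.6]],[[0,0,0],[0,0,10.6]],[[0,0,0],[0,0,10.6]],[[0,0,0],[0,0,10.6]],[[0,0,0],[0,0,0]]]}}

```text
clock: 3.1
tool_pos: [0.5158, -0.2103, 0.2329]
eef_rot: [0.627, 0.779, -0.0, -0.0]
contact_force: [-0.4, -0.4, 0.3]
opening: 0.996
finger_force: 0.0
```

```bash
cat >> h.py <<'E'
def pose(s):
    Q=R.from_quat(s['eef_rot']); M=Q.as_matrix(); return np.array(s['tool_pos']),M,np.degrees(np.arctan2(M[1,1],M[0,1]))
def go(s,p,yaw):
    "tool-axis shift (cm) to p, and turn about tool z (deg) to bring tool y to world yaw"
    t,M,y=pose(s); d=(yaw-y+90)%180-90
    tilt=np.degrees(np.cross(M[:,2],[0,0,-1])@M)
    return (M.T@(np.array(p)-t)*100).round(2),round(-d,2),tilt.round(2)
E
python3 - <<'E'
from h import *
from plant import sensors,vision
s=sensors.get_state(); print(pose(s),s['q'],s['contact_force']); print(go(s,[.5107,-.209,.033],11.9))
v=vision.snapshot('wrist'); pickle.dump(v,open('w1.pkl','wb')); cv2.imwrite('pics/w1.png',v['img'][:,:,::-1])
E
```

```text
(array([ 0.51582693, -0.21025588,  0.23288338]), array([[-2.12610162e-01,  9.77136637e-01, -9.54865531e-04],
       [ 9.77137103e-01,  2.12610104e-01, -1.63194700e-04],
       [ 4.35505393e-05, -9.67731390e-04, -9.99999531e-01]]), np.float64(12.27536083296454)) [ 0.28824002  0.59688817  0.02599992  1.78039946 -0.02044717  0.76542638
  0.53874878] [-0.44437595 -0.42793302  0.31232231]
(array([ 0.23, -0.45, 19.99]), np.float64(0.38), array([-0.06, -0.  ,  0.  ]))
```

View pics/w1.png

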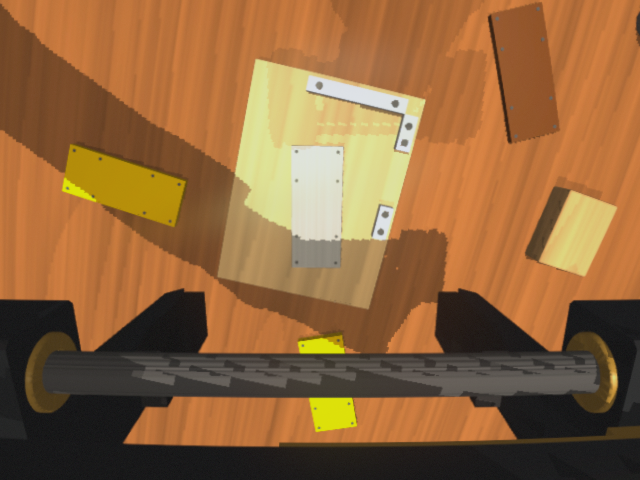

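The wrist view shows the plate with corners near (292, 147), (343, 146), (341, 268) and (292, 267). Its long side runs along the image vertical, so the yaw is matched. The jig and fences are at upper right.

```bash
python3 - <<'E'
from h import *
v=pickle.load(open('w1.pkl','rb'))
p=px2w(v,[(292,147),(343,146),(341,268),(292,267)],.018)*1000; print(p.round(1).tolist(),p.mean(0).round(1))
j=px2w(v,[(256,59),(425,99),(369,308),(218,276)],.010)*1000; print(j.round(1).tolist(),j.mean(0).round(1))
b=px2w(v,[(305,91),(403,117),(394,151),(380,203),(373,236)],.022)*1000; print('inner faces',b.round(1).tolist())
E
```

```text
[[480.1, -160.2, 18.0], [522.9, -150.1, 18.0], [545.9, -257.7, 18.0], [501.3, -266.5, 18.0]] [ 512.5 -208.6   18. ]
[[435.3, -95.2, 10.0], [583.5, -96.0, 10.0], [582.6, -294.2, 10.0], [433.9, -293.1, 10.0]] [ 508.8 -194.6   10. ]
inner faces [[481.9, -113.1, 22.0], [566.6, -115.8, 22.0], [566.2, -144.7, 22.0], [565.5, -190.8, 22.0], [566.7, -221.1, 22.0]]
```

{"fn": "step_arm", "kwargs": {"steps": [[[0.2,-0.4,4],[0,0,0.4]],[[0,0,5],[0,0,0]],[[0,0,4],[0,0,0]],[[0,0,2],[0,0,0]],[[0,0,0],[0,0,0]],[[0,0,0],[0,0,0]]], "claw": 0.36}}

```text
clock: 3.9
tool_pos: [0.5123, -0.2097, 0.0839]
eef_rot: [0.631, 0.776, 0.0, 0.001]
contact_force: [-0.1, -0.1, -0.2]
opening: 0.682
finger_force: 0.0
```

Both cameras agree to within 2 mm. Next I'll go down and close lightly.

{"fn": "step_arm", "kwargs": {"steps": [[[0,0,3],[0,0,0]],[[0,0,1.5],[0,0,0]],[[0,0,0.7],[0,0,0]],[[0,0,0],[0,0,0]],[[0,0,0],[0,0,0]]]}}

```text
clock: 4.53
tool_pos: [0.5122, -0.2096, 0.0318]
eef_rot: [0.631, 0.776, 0.0, 0.001]
contact_force: [0.2, 0.2, 0.4]
opening: 0.682
finger_force: 0.0
```

{"fn": "step_arm", "kwargs": {"steps": [[[0,0,0],[0,0,0]],[[0,0,0],[0,0,0]],[[0,0,0],[0,0,0]],[[0,0,0],[0,0,0]],[[0,0,0],[0,0,0]],[[0,0,0],[0,0,0]]], "claw": -0.2, "grip_force": 8}}

```text
clock: 5.28
tool_pos: [0.5117, -0.2094, 0.0312]
eef_rot: [0.631, 0.776, 0.0, -0.0]
contact_force: [0.6, -0.3, -0.4]
opening: 0.4
finger_force: 0.0
```

```bash
python3 - <<'E'
from h import *
from plant import sensors
s=sensors.get_state(); print(s['clock'],pose(s),s['opening']*88,s['finger_force'],s['contact_force']); print(go(s,[.538,-.173,s['tool_pos'][2]],-.5))
E
```

```text
5.275 (array([ 0.51169532, -0.20939688,  0.03115054]), array([[-2.03572375e-01,  9.79059898e-01, -6.58156517e-05],
       [ 9.79059895e-01,  2.03572380e-01,  8.53758763e-05],
       [ 9.69863456e-05, -4.70572952e-05, -9.99999994e-01]]), np.float64(11.745940307879934)) 35.17476180875332 0.0 [ 0.60755874 -0.34499761 -0.44345999]
(array([3.03, 3.32, 0.  ]), np.float64(12.25), array([-0.  , -0.01,  0.  ]))
```

The fingers closed to 35 mm with no contact, so I need to look.

```bash
python3 - <<'E'
from h import *
from plant import sensors,vision
w=vision.snapshot('wrist');s=vision.snapshot('scene'); t=vision.snapshot('top')
a=w['img'][0:480,0:640]; b=cv2.resize(s['img'][200:350,210:410],None,fx=2,fy=2,interpolation=cv2.INTER_CUBIC);c=cv2.resize(t['img'][205:330,300:450],(360,300),interpolation=cv2.INTER_CUBIC)
o=np.zeros((600,800,3),'uint8'); o[:300,:400]=b; o[:300,400:760]=c; o[300:,:400]=cv2.resize(a,(400,300))
cv2.imwrite('pics/g1.png',o[:,:,::-1])
E
```

```text
(no output)
```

View pics/g1.png

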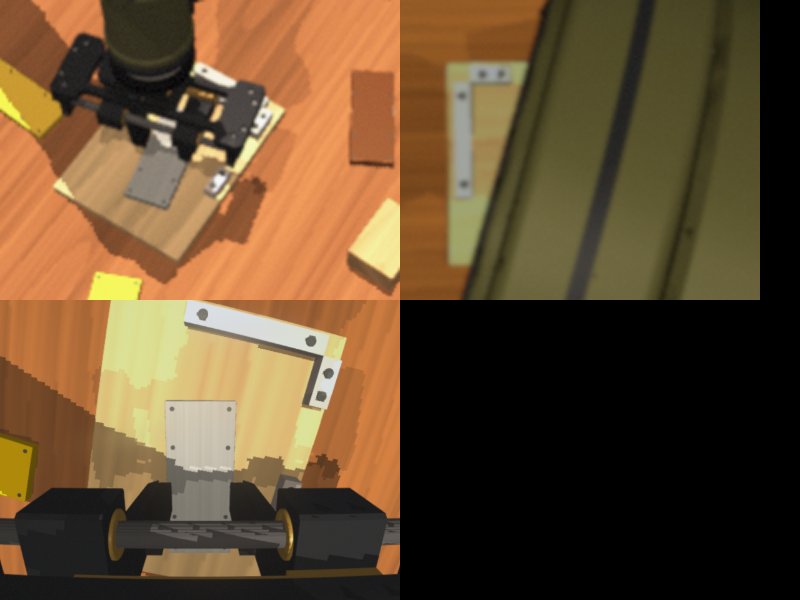

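The fingers are on either side of the plate and not yet touching it, so I'll keep closing.

{"fn": "step_arm", "kwargs": {"steps": [[[0,0,0],[0,0,0]],[[0,0,0],[0,0,0]],[[0,0,0],[0,0,0]],[[0,0,0],[0,0,0]],[[0,0,0],[0,0,0]],[[0,0,0],[0,0,0]]], "claw": -1, "grip_force": 8}}

```text
clock: 6.18
tool_pos: [0.5117, -0.2094, 0.0312]
eef_rot: [0.631, 0.776, 0.0, -0.0]
contact_force: [0.7, 0.1, -0.1]
opening: 0.007
finger_force: 0.0
```

{"fn": "step_arm", "kwargs": {"steps": [[[0,0,0.1],[0,0,0]],[[0,0,0.1],[0,0,0]],[[0,0,0],[0,0,0]]]}}

```text
clock: 6.55
tool_pos: [0.5116, -0.2094, 0.0291]
eef_rot: [0.631, 0.776, -0.0, -0.0]
contact_force: [-0.3, 0.2, 0.1]
opening: 0.005
finger_force: 0.0
```

```bash
python3 - <<'E'
from h import *
from plant import sensors,vision
s=sensors.get_state(); print(s['clock'],pose(s),s['contact_force'],s['opening'])
w=vision.snapshot('wrist'); im=w['img'].copy()
q=R.from_quat(w['rotation']) if np.size(w['rotation'])==4 else R.from_matrix(w['rotation']); print(w['position'],q.as_matrix().round(2).tolist())
cv2.imwrite('pics/g2.png',im[:,:,::-1])
E
```

```text
6.55 (array([ 0.51161536, -0.20935289,  0.02905221]), array([[-2.03589804e-01,  9.79056252e-01, -2.18467530e-04],
       [ 9.79056257e-01,  2.03589839e-01,  1.51909149e-04],
       [ 1.93205371e-04, -1.82964848e-04, -9.99999965e-01]]), np.float64(11.746962194740346)) [-0.31920684  0.21634055  0.05055715] 0.0052699915737792705
[ 0.49908536 -0.14540928  0.18046203] [[0.98, 0.2, 0.05], [0.2, -0.95, -0.25], [-0.0, 0.26, -0.97]]
```

View pics/g2.png

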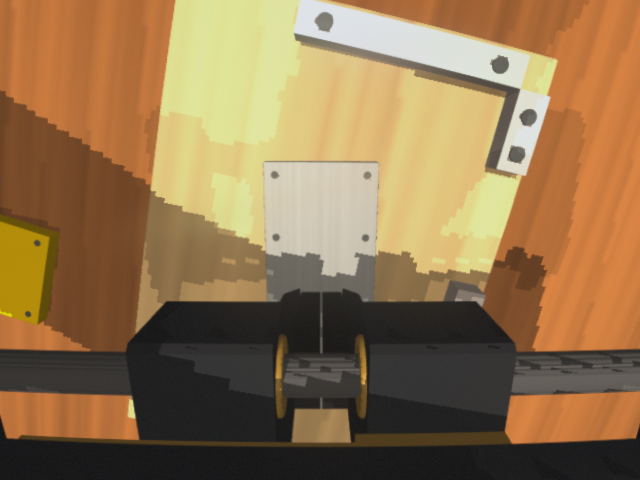

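The fingers are closed above the plate, which hasn't moved, so the tips are higher than reported. I'll probe down gently to find the plate top.

{"fn": "step_arm", "kwargs": {"steps": [[[0,0,0.1],[0,0,0]],[[0,0,0.1],[0,0,0]],[[0,0,0],[0,0,0]]]}}

```text
clock: 6.98
tool_pos: [0.5117, -0.2094, 0.0271]
eef_rot: [0.631, 0.776, -0.0, -0.0]
contact_force: [0.3, -0.0, -0.8]
opening: 0.01
finger_force: 0.0
```

{"fn": "step_arm", "kwargs": {"steps": [[[0,0,0.1],[0,0,0]],[[0,0,0.1],[0,0,0]],[[0,0,0],[0,0,0]]]}}

```text
clock: 7.35
tool_pos: [0.5117, -0.2094, 0.0251]
eef_rot: [0.631, 0.776, 0.0, -0.0]
contact_force: [0.7, 0.4, -0.3]
opening: 0.003
finger_force: 0.0
```

{"fn": "step_arm", "kwargs": {"steps": [[[0,0,0.1],[0,0,0]],[[0,0,0.1],[0,0,0]],[[0,0,0],[0,0,0]]]}}

```text
clock: 7.72
tool_pos: [0.5117, -0.2094, 0.0231]
eef_rot: [0.631, 0.776, 0.0, -0.0]
contact_force: [-0.3, 0.1, 1.0]
opening: 0.01
finger_force: 0.0
```

{"fn": "step_arm", "kwargs": {"steps": [[[0,0,0.1],[0,0,0]],[[0,0,0],[0,0,0]]]}}

```text
clock: 7.98
tool_pos: [0.5117, -0.2094, 0.0221]
eef_rot: [0.631, 0.776, -0.0, -0.0]
contact_force: [0.8, 0.2, -0.0]
opening: 0.006
finger_force: 0.0
```

{"fn": "step_arm", "kwargs": {"steps": [[[0,0,0.1],[0,0,0]],[[0,0,0],[0,0,0]]]}}

```text
clock: 8.22
tool_pos: [0.5116, -0.2094, 0.0211]
eef_rot: [0.631, 0.776, 0.0, -0.0]
contact_force: [-0.3, 0.4, 0.3]
opening: 0.002
finger_force: 0.0
```

{"fn": "step_arm", "kwargs": {"steps": [[[0,0,0.1],[0,0,0]],[[0,0,0],[0,0,0]]]}}

```text
clock: 8.48
tool_pos: [0.5117, -0.2094, 0.0201]
eef_rot: [0.631, 0.776, 0.0, -0.0]
contact_force: [-0.4, 0.1, -1.1]
opening: 0.005
finger_force: 0.0
```

{"fn": "step_arm", "kwargs": {"steps": [[[0,0,0.1],[0,0,0]],[[0,0,0],[0,0,0]]]}}

```text
clock: 8.72
tool_pos: [0.5117, -0.2094, 0.0191]
eef_rot: [0.631, 0.776, 0.0, -0.0]
contact_force: [0.2, -0.2, 0.0]
opening: 0.004
finger_force: 0.0
```

```bash
python3 - <<'E'
from h import *
from plant import sensors,vision,r
s=sensors.get_state(); t,M,y=pose(s); print(t,s['contact_force'],r.tip_extent)
w=vision.snapshot('wrist'); cv2.imwrite('pics/g3.png',w['img'][:,:,::-1])
for dz in (-.02,0,.01,.019): print(dz,w2px(w,[t+M@[.009,0,dz],t+M@[-.009,0,dz]]).round(0).tolist())
S=cv2.cvtColor(w['img'],cv2.COLOR_RGB2HSV)
print('plate px', w2px(w,[[.5117-.0537*.2036,-.2094+.0537*.979,.018],[.5117,-.2094,.018]]).round(0).tolist(), w['position'])
E
```

```text
[ 0.51168321 -0.20938503  0.01911735] [ 0.1570892  -0.17642789  0.04017478] 0.019
-0.02 [[319.0, 307.0], [319.0, 354.0]]
0 [[319.0, 286.0], [319.0, 329.0]]
0.01 [[319.0, 278.0], [319.0, 318.0]]
0.019 [[319.0, 271.0], [319.0, 310.0]]
plate px [[319.0, 169.0], [319.0, 307.0]] [ 0.49910296 -0.1454157   0.17050296]
```

View pics/g3.png

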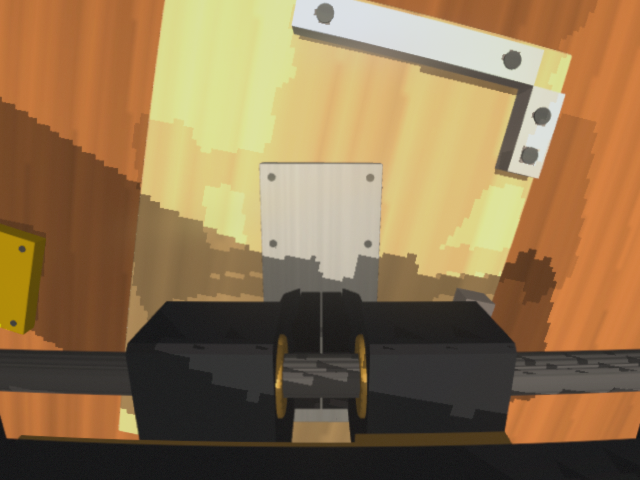

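The finger tips (front edge at row 292) sit well above where the nominal tip would project (row 271), so I'll keep probing.

{"fn": "step_arm", "kwargs": {"steps": [[[0,0,0.1],[0,0,0]],[[0,0,0.1],[0,0,0]],[[0,0,0],[0,0,0]]]}}

```text
clock: 9.15
tool_pos: [0.5117, -0.2093, 0.0171]
eef_rot: [0.631, 0.776, -0.0, -0.0]
contact_force: [-0.9, 0.3, -0.0]
opening: 0.004
finger_force: 0.0
```

{"fn": "step_arm", "kwargs": {"steps": [[[0,0,0.1],[0,0,0]],[[0,0,0],[0,0,0]]]}}

```text
clock: 9.4
tool_pos: [0.5117, -0.2094, 0.0161]
eef_rot: [0.631, 0.776, 0.0, -0.0]
contact_force: [0.3, -0.2, 0.4]
opening: 0.006
finger_force: 0.0
```

{"fn": "step_arm", "kwargs": {"steps": [[[0,0,0.1],[0,0,0]],[[0,0,0],[0,0,0]]]}}

```text
clock: 9.65
tool_pos: [0.5117, -0.2094, 0.0151]
eef_rot: [0.631, 0.776, 0.0, -0.0]
contact_force: [-0.1, -0.1, -0.9]
opening: 0.005
finger_force: 0.0
```

{"fn": "step_arm", "kwargs": {"steps": [[[0,0,0.1],[0,0,0]],[[0,0,0],[0,0,0]]]}}

```text
clock: 9.9
tool_pos: [0.5117, -0.2094, 0.0141]
eef_rot: [0.631, 0.776, 0.0, -0.0]
contact_force: [0.2, -0.0, -0.6]
opening: 0.006
finger_force: 0.0
```

{"fn": "step_arm", "kwargs": {"steps": [[[0,0,0.1],[0,0,0]],[[0,0,0],[0,0,0]]]}}

```text
clock: 10.15
tool_pos: [0.5116, -0.2094, 0.0131]
eef_rot: [0.631, 0.776, -0.0, -0.0]
contact_force: [-0.1, 0.3, 0.3]
opening: 0.009
finger_force: 0.0
```

{"fn": "step_arm", "kwargs": {"steps": [[[0,0,0.1],[0,0,0]],[[0,0,0],[0,0,0]]]}}

```text
clock: 10.4
tool_pos: [0.5117, -0.2094, 0.013]
eef_rot: [0.631, 0.776, 0.0, 0.0]
contact_force: [-0.7, 0.5, 7.5]
opening: 0.009
finger_force: 3.9
```

{"fn": "step_arm", "kwargs": {"steps": [[[0,0,0.1],[0,0,0]],[[0,0,0],[0,0,0]]]}}

```text
clock: 10.65
tool_pos: [0.5117, -0.2094, 0.0129]
eef_rot: [0.631, 0.776, 0.0, 0.0]
contact_force: [-2.0, 1.3, 16.8]
opening: 0.009
finger_force: 8.4
```

```bash
python3 - <<'E'
from h import *
from plant import sensors,vision,r
s=sensors.get_state(); t,M,y=pose(s); print(s['clock'],t,s['contact_force'],s['moment'],s['joint_torque'])
w=vision.snapshot('wrist'); v=vision.snapshot('scene'); pickle.dump((w,v),open('g4.pkl','wb'))
o=np.zeros((480,800,3),'uint8'); o[:480,:]=cv2.resize(v['img'][215:311,230:390],(800,480),interpolation=cv2.INTER_CUBIC)
for c,h in (((0,255,0),0),((255,0,0),.019)):
    for p in w2px(v,[t+M@[.009,0,h],t+M@[-.009,0,h]]): 
        cv2.circle(o,tuple(int(k) for k in (p-[230,215])*5),4,c,-1)
cv2.imwrite('pics/g4.png',o[:,:,::-1])
E
```

```text
10.65 [ 0.51170453 -0.20940561  0.01294015] [-2.02234143  1.34997426 16.82208157] [0.24217262 0.65345037 0.01693026] [ 1.82167953e-01 -4.48369288e+01  1.54537506e+00 -5.81287846e+00
  3.07512924e-02 -9.58552882e-01 -1.42990990e-03]
```

View pics/g4.png

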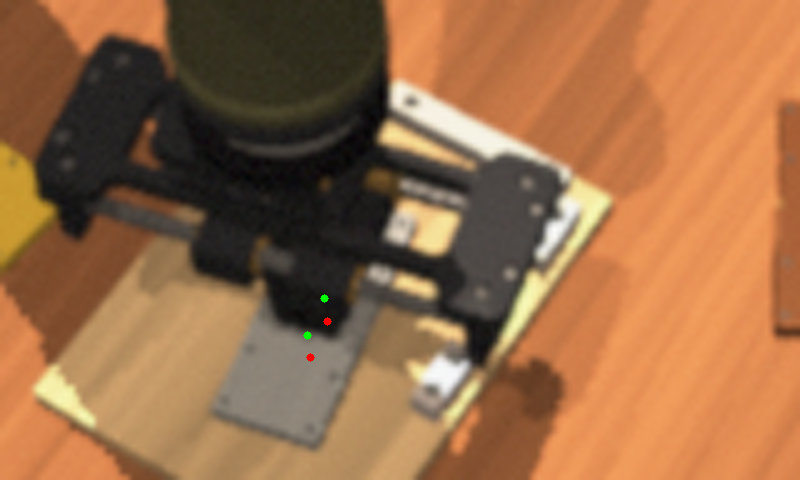

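I've found contact: the tips touch the plate top at reading z = 0.013. So the real tip height is the reading plus 5 mm, and gripping needs a reading of about 0.0075. I'll rise, open and descend.

{"fn": "step_arm", "kwargs": {"steps": [[[0,0,-0.8],[0,0,0]],[[0,0,0],[0,0,0]],[[0,0,0],[0,0,0]],[[0,0,0],[0,0,0]],[[0,0,0],[0,0,0]],[[0,0,0],[0,0,0]],[[0,0,0],[0,0,0]],[[0,0,0],[0,0,0]]], "claw": 0.36}}

```text
clock: 11.75
tool_pos: [0.5117, -0.2094, 0.0192]
eef_rot: [0.631, 0.776, 0.0, -0.0]
contact_force: [0.4, 0.1, 0.3]
opening: 0.68
finger_force: 0.0
```

{"fn": "step_arm", "kwargs": {"steps": [[[0,0,0.6],[0,0,0]],[[0,0,0.55],[0,0,0]],[[0,0,0],[0,0,0]]]}}

```text
clock: 12.12
tool_pos: [0.5113, -0.2092, 0.007]
eef_rot: [0.631, 0.776, -0.0, -0.001]
contact_force: [0.3, -0.2, -0.8]
opening: 0.682
finger_force: 0.0
```

{"fn": "step_arm", "kwargs": {"steps": [[[0,0,0],[0,0,0]],[[0,0,0],[0,0,0]],[[0,0,0],[0,0,0]],[[0,0,0],[0,0,0]],[[0,0,0],[0,0,0]]], "claw": -0.2, "grip_force": 8}}

```text
clock: 12.75
tool_pos: [0.5117, -0.2094, 0.0077]
eef_rot: [0.631, 0.776, 0.0, 0.0]
contact_force: [-0.6, -0.5, -0.7]
opening: 0.507
finger_force: 8.0
```

```bash
python3 - <<'E'
from h import *
from plant import sensors
s=sensors.get_state(); print(s['clock'],pose(s)[0],pose(s)[2],s['opening']*88,s['finger_force'],s['contact_force']); print(go(s,[.541,-.173,s['tool_pos'][2]],-.5))
E
```

```text
12.75 [ 0.51169521 -0.20943738  0.00773325] 11.743772817372077 44.58191381142721 7.998282015323639 [-0.57098463 -0.49922092 -0.70400287]
(array([2.97, 3.61, 0.  ]), np.float64(12.24), array([ 0.,  0., -0.]))
```

The plate is gripped, with the opening reading about 44.6 mm. I'll square it to the jig while it lies on the board, then slide it along +y.

{"fn": "step_arm", "kwargs": {"steps": [[[0,0,0],[0,0,4.2]],[[0,0,0],[0,0,4]],[[0,0,0],[0,0,4]],[[0,0,0],[0,0,0]],[[1.2,0,0],[0,0,0]],[[1.2,0,0],[0,0,0]],[[1.2,0,0],[0,0,0]],[[0,0,0],[0,0,0]]]}}

```text
clock: 13.75
tool_pos: [0.5122, -0.1704, 0.0077]
eef_rot: [0.709, 0.705, 0.001, -0.001]
contact_force: [-0.4, 3.1, 0.4]
opening: 0.505
finger_force: 8.0
```

{"fn": "step_arm", "kwargs": {"steps": [[[0,1,0],[0,0,0]],[[0,1,0],[0,0,0]],[[0,0.6,0],[0,0,0]],[[0,0,0],[0,0,0]]]}}

```text
clock: 14.25
tool_pos: [0.5366, -0.1735, 0.0076]
eef_rot: [0.71, 0.704, -0.001, -0.001]
contact_force: [-4.7, 1.1, 4.2]
opening: 0.506
finger_force: 8.0
```

```bash
python3 - <<'E'
from h import *
from plant import sensors
s=sensors.get_state(); print(s['clock'],pose(s)[0],pose(s)[2],s['opening']*88,s['finger_force'],s['contact_force'],s['moment'])
E
```

```text
14.25 [ 0.53660461 -0.17345188  0.00755907] -0.4646455475546765 44.54648067004766 7.994465678930283 [-4.70377261  1.07327427  4.16311726] [ 0.07162283  1.1484013  -0.00483925]
```

{"fn": "step_arm", "kwargs": {"steps": [[[0,0.2,0],[0,0,0]],[[0,0,0],[0,0,0]]]}}

```text
clock: 14.5
tool_pos: [0.5379, -0.1735, 0.0076]
eef_rot: [0.71, 0.704, -0.001, -0.002]
contact_force: [-4.9, 0.1, 4.7]
opening: 0.508
finger_force: 8.0
```

{"fn": "step_arm", "kwargs": {"steps": [[[0,0.2,0],[0,0,0]],[[0,0,0],[0,0,0]]]}}

```text
clock: 14.75
tool_pos: [0.54, -0.1736, 0.0075]
eef_rot: [0.71, 0.704, -0.001, -0.002]
contact_force: [-5.7, 0.6, 4.8]
opening: 0.507
finger_force: 8.0
```

{"fn": "step_arm", "kwargs": {"steps": [[[0,0.1,0],[0,0,0]],[[0,0,0],[0,0,0]]]}}

```text
clock: 15.0
tool_pos: [0.5407, -0.1737, 0.0075]
eef_rot: [0.71, 0.704, -0.001, -0.002]
contact_force: [-6.2, 0.6, 5.0]
opening: 0.508
finger_force: 8.0
```

{"fn": "step_arm", "kwargs": {"steps": [[[0,0.1,0],[0,0,0]],[[0,0,0],[0,0,0]]]}}

```text
clock: 15.25
tool_pos: [0.5417, -0.1737, 0.0075]
eef_rot: [0.71, 0.704, -0.001, -0.002]
contact_force: [-5.7, 1.0, 5.8]
opening: 0.507
finger_force: 8.0
```

{"fn": "step_arm", "kwargs": {"steps": [[[0,0.1,0],[0,0,0]],[[0,0,0],[0,0,0]]]}}

```text
clock: 15.5
tool_pos: [0.5427, -0.1738, 0.0075]
eef_rot: [0.71, 0.704, -0.001, -0.002]
contact_force: [-6.6, -0.4, 4.9]
opening: 0.513
finger_force: 8.0
```

{"fn": "step_arm", "kwargs": {"steps": [[[0,0.1,0],[0,0,0]],[[0,0,0],[0,0,0]]]}}

```text
clock: 15.75
tool_pos: [0.5434, -0.1738, 0.0075]
eef_rot: [0.71, 0.704, -0.001, -0.002]
contact_force: [-6.6, 0.3, 5.8]
opening: 0.509
finger_force: 8.0
```

{"fn": "step_arm", "kwargs": {"steps": [[[0,0.1,0],[0,0,0]],[[0,0,0],[0,0,0]]]}}

```text
clock: 16.0
tool_pos: [0.5434, -0.1737, 0.0075]
eef_rot: [0.71, 0.704, -0.002, -0.003]
contact_force: [-7.6, 0.5, 6.8]
opening: 0.508
finger_force: 8.0
```

{"fn": "step_arm", "kwargs": {"steps": [[[0,0.1,0],[0,0,0]],[[0,0,0],[0,0,0]]]}}

```text
clock: 16.25
tool_pos: [0.5434, -0.1738, 0.0075]
eef_rot: [0.71, 0.704, -0.003, -0.003]
contact_force: [-8.7, 0.4, 8.0]
opening: 0.511
finger_force: 8.0
```

The plate is against the long-side blocks: x has stopped at 0.5434 and the force is rising. Next I'll slide it towards the end fence.

{"fn": "step_arm", "kwargs": {"steps": [[[0.1,0,0],[0,0,0]],[[0.1,0,0],[0,0,0]],[[0.1,0,0],[0,0,0]],[[0,0,0],[0,0,0]]], "grip_force": 15}}

```text
clock: 16.75
tool_pos: [0.5434, -0.1737, 0.0075]
eef_rot: [0.711, 0.703, -0.004, -0.002]
contact_force: [-8.8, -5.5, 5.4]
opening: 0.503
finger_force: 15.0
```

{"fn": "step_arm", "kwargs": {"steps": [[[0.1,0,0],[0,0,0]],[[0,0,0],[0,0,0]]]}}

```text
clock: 17.0
tool_pos: [0.5434, -0.1737, 0.0075]
eef_rot: [0.711, 0.703, -0.004, -0.001]
contact_force: [-9.8, -6.5, 5.1]
opening: 0.505
finger_force: 15.0
```

{"fn": "step_arm", "kwargs": {"steps": [[[0.1,0,0],[0,0,0]],[[0,0,0],[0,0,0]]]}}

```text
clock: 17.25
tool_pos: [0.5434, -0.1736, 0.0075]
eef_rot: [0.711, 0.703, -0.004, -0.001]
contact_force: [-8.9, -7.8, 5.2]
opening: 0.511
finger_force: 15.0
```

{"fn": "step_arm", "kwargs": {"steps": [[[0.1,0,0],[0,0,0]],[[0,0,0],[0,0,0]]]}}

```text
clock: 17.5
tool_pos: [0.5434, -0.1736, 0.0075]
eef_rot: [0.712, 0.703, -0.005, -0.0]
contact_force: [-9.5, -9.4, 4.5]
opening: 0.504
finger_force: 15.0
```

y isn't advancing, so I'll check the gap to the end fence numerically.

```bash
python3 - <<'E'
from h import *
from plant import sensors,vision
s=sensors.get_state(); t,M,y=pose(s); print(s['clock'],t,y,s['contact_force'],s['moment'])
w=vision.snapshot('wrist'); pickle.dump(w,open('w5.pkl','wb')); cv2.imwrite('pics/w5.png',w['img'][:,:,::-1])
for x in (.525,.532,.543,.550):
    ys=np.arange(-.135,-.093,.001); uv=w2px(w,np.c_[np.full_like(ys,x),ys,np.full_like(ys,.018)])
    p=cv2.remap(w['img'],uv[:,0].astype('float32')[None],uv[:,1].astype('float32')[None],1)[0]
    print(x,[tuple(int(k) for k in (c[0],c[2])) for c in p])
E
```

```text
17.5 [ 0.54342819 -0.17364108  0.00750026] -0.7263329476195246 [-9.50878571 -9.43869194  4.49384337] [-2.02929568  2.23102485  0.16026655]
0.525 [(210, 179), (210, 179), (211, 179), (212, 180), (211, 179), (212, 180), (213, 181), (212, 182), (212, 181), (213, 183), (213, 184), (213, 185), (192, 167), (187, 163), (211, 185), (214, 188), (214, 188), (209, 184), (154, 106), (218, 116), (219, 117), (218, 117), (173, 108), (222, 226), (223, 228), (223, 228), (222, 228), (223, 229), (223, 229), (222, 229), (222, 229), (222, 230), (222, 230), (222, 230), (222, 231), (216, 140), (215, 114), (214, 112), (212, 111), (175, 71), (173, 65), (173, 64), (173, 65)]
0.532 [(211, 183), (210, 183), (211, 183), (211, 183), (211, 183), (213, 184), (211, 183), (212, 184), (212, 183), (213, 184), (213, 185), (213, 186), (213, 186), (213, 186), (213, 188), (213, 188), (214, 189), (210, 185), (155, 111), (223, 134), (220, 131), (143, 84), (150, 97), (222, 227), (223, 228), (222, 228), (223, 228), (222, 229), (222, 229), (222, 229), (222, 229), (222, 230), (222, 230), (222, 231), (222, 230), (223, 150), (223,
[... 409 characters left out ...]
, 230), (222, 230), (222, 230), (222, 230), (222, 231), (222, 231), (222, 232), (222, 230), (223, 134), (223, 127), (223, 126), (221, 121), (156, 66), (160, 64), (159, 64), (160, 64)]
0.55 [(204, 180), (204, 180), (204, 179), (205, 180), (205, 180), (205, 180), (206, 180), (205, 180), (207, 182), (207, 182), (207, 182), (208, 182), (208, 182), (208, 183), (208, 183), (208, 184), (208, 184), (196, 173), (188, 121), (223, 132), (220, 130), (143, 86), (173, 140), (222, 227), (222, 227), (222, 228), (222, 229), (223, 229), (222, 229), (222, 229), (222, 230), (222, 230), (222, 230), (222, 230), (222, 227), (223, 132), (223, 129), (223, 129), (221, 121), (164, 66), (164, 65), (165, 65), (165, 66)]
```

There is still a gap of about 4.5 mm to the end fence. Friction from the sideways preload and the downward pressing is holding the plate, so I'll ease both off.

{"fn": "step_arm", "kwargs": {"steps": [[[0,-0.15,-0.03],[0,0,0]],[[0,-0.15,-0.02],[0,0,0]],[[0,0,0],[0,0,0]]]}}

```text
clock: 17.92
tool_pos: [0.5435, -0.1697, 0.0077]
eef_rot: [0.711, 0.704, -0.002, -0.0]
contact_force: [-3.9, -4.3, -1.0]
opening: 0.508
finger_force: 15.0
```

{"fn": "step_arm", "kwargs": {"steps": [[[0.1,0,0],[0,0,0]],[[0,0,0],[0,0,0]]]}}

```text
clock: 18.18
tool_pos: [0.5434, -0.1688, 0.0077]
eef_rot: [0.711, 0.704, -0.002, -0.0]
contact_force: [-3.9, -3.6, -1.5]
opening: 0.509
finger_force: 15.0
```

{"fn": "step_arm", "kwargs": {"steps": [[[0.1,0,0],[0,0,0]],[[0,0,0],[0,0,0]]]}}

```text
clock: 18.42
tool_pos: [0.5434, -0.1688, 0.0077]
eef_rot: [0.711, 0.703, -0.002, 0.0]
contact_force: [-4.4, -5.6, -2.4]
opening: 0.505
finger_force: 15.0
```

{"fn": "step_arm", "kwargs": {"steps": [[[0.15,0,0.02],[0,0,0]],[[0,0,0],[0,0,0]]]}}

```text
clock: 18.68
tool_pos: [0.5434, -0.1687, 0.0077]
eef_rot: [0.711, 0.703, -0.002, 0.001]
contact_force: [-4.4, -8.4, -2.2]
opening: 0.505
finger_force: 15.0
```

```bash
cat > prof.py <<'E'
from h import *
from plant import sensors,vision
s=sensors.get_state(); t,M,y=pose(s); print(s['clock'],t,y,s['contact_force'])
w=vision.snapshot('wrist'); pickle.dump(w,open('w6.pkl','wb')); cv2.imwrite('pics/w6.png',w['img'][:,:,::-1])
def pr(A,B,n=26):
    P=np.linspace(A,B,n); uv=w2px(w,P).astype('float32')
    p=cv2.remap(w['img'],uv[None,:,0].copy(),uv[None,:,1].copy(),1)[0]; print([int(c[2]) for c in p])
print('y'); [pr((x,-.120,.018),(x,-.107,.018)) for x in (.527,.537,.547,.557)]
print('x'); [pr((.557,y,.018),(.573,y,.018),33) for y in (-.118,-.125,-.132,-.138)]
print([pr((.512,y,.018),(.526,y,.018),29) for y in (-.12,-.13,-.14)])
E
python3 prof.py
```

```text
18.675 [ 0.54344037 -0.1686979   0.00766905] -0.647341492166147 [-4.43241882 -8.4291488  -2.20349411]
y
[187, 187, 161, 120, 112, 111, 110, 121, 172, 190, 191, 189, 189, 190, 214, 225, 225, 226, 227, 227, 227, 228, 228, 228, 228, 228]
[188, 188, 188, 188, 189, 188, 188, 188, 189, 189, 190, 187, 142, 120, 207, 226, 226, 226, 226, 226, 227, 227, 228, 228, 228, 228]
[188, 188, 188, 188, 189, 188, 188, 189, 189, 188, 189, 185, 133, 129, 214, 225, 226, 226, 227, 227, 228, 227, 227, 228, 228, 228]
[180, 181, 180, 180, 181, 181, 180, 181, 182, 182, 182, 169, 122, 152, 218, 222, 223, 223, 223, 204, 126, 104, 103, 103, 104, 104]
x
[181, 180, 180, 180, 181, 182, 182, 180, 154, 121, 117, 116, 116, 116, 143, 176, 178, 178, 177, 178, 144, 121, 208, 215, 214, 214, 214, 214, 213, 213, 213, 213, 213]
[181, 181, 181, 181, 180, 181, 181, 180, 180, 179, 178, 177, 178, 179, 180, 179, 178, 177, 176, 166, 111, 133, 202, 213, 214, 213, 213, 213, 212, 206, 165, 110, 97]
[179, 178, 178, 178, 179, 180, 179, 179, 179, 178, 177, 177, 177, 178, 178, 177, 176, 175, 173, 159, 110, 153, 203, 210, 210, 209, 209, 209, 209, 208, 208, 209, 208]
[178, 178, 179, 179, 179, 179, 177, 178, 176, 176, 176, 176, 176, 177, 176, 175, 175, 174, 166, 110, 86, 141, 200, 205, 205, 204, 202, 147, 99, 92, 91, 91, 92]
[126, 125, 123, 123, 123, 123, 124, 126, 126, 127, 127, 128, 128, 128, 129, 127, 128, 127, 128, 128, 142, 178, 188, 188, 189, 188, 188, 186, 186]
[127, 126, 125, 124, 124, 125, 127, 128, 128, 130, 128, 131, 129, 130, 129, 129, 128, 128, 127, 130, 148, 175, 182, 181, 183, 182, 182, 180, 181]
[120, 118, 117, 116, 116, 118, 119, 122, 122, 122, 122, 121, 121, 120, 120, 119, 118, 118, 117, 119, 145, 177, 181, 182, 184, 183, 181, 181, 180]
[None, None, None]
```

The wrist profile shows only a hairline at both the end fence and the blocks, so the plate is home. The pose also matches the expected (0.543, -0.168). I'll relax the preload, tighten the grip and let it dwell.

{"fn": "step_arm", "kwargs": {"steps": [[[0,0,0],[0,0,0]],[[-0.2,-0.05,0.01],[0,0,0]],[[-0.2,-0.05,0.01],[0,0,0]],[[0,0,0],[0,0,0]],[[0,0,0],[0,0,0]],[[0,0,0],[0,0,0]]], "grip_force": 40}}

```text
clock: 19.48
tool_pos: [0.5435, -0.1688, 0.0077]
eef_rot: [0.71, 0.704, -0.001, -0.0]
contact_force: [-3.7, -2.6, 0.5]
opening: 0.496
finger_force: 40.0
```

```bash
python3 prof.py
```

```text
19.475 [ 0.54348448 -0.16876647  0.0076756 ] -0.4922090705111033 [-3.70380597 -2.5676864   0.45395805]
y
[187, 186, 162, 119, 111, 110, 109, 117, 169, 188, 190, 190, 190, 191, 208, 225, 226, 226, 226, 227, 227, 226, 227, 227, 228, 228]
[187, 188, 188, 187, 188, 187, 188, 188, 188, 188, 189, 184, 128, 117, 192, 224, 225, 225, 226, 226, 227, 227, 227, 227, 227, 227]
[188, 187, 188, 187, 187, 189, 188, 188, 188, 187, 188, 176, 124, 132, 207, 225, 226, 225, 226, 226, 226, 227, 228, 227, 228, 228]
[181, 180, 181, 181, 181, 180, 181, 181, 180, 180, 181, 179, 141, 141, 209, 221, 222, 222, 222, 210, 124, 103, 103, 104, 104, 103]
x
[181, 180, 181, 179, 180, 180, 181, 179, 158, 123, 116, 116, 115, 116, 143, 174, 179, 178, 176, 168, 121, 129, 200, 213, 213, 213, 213, 213, 212, 213, 212, 213, 212]
[180, 179, 180, 179, 179, 180, 180, 180, 178, 177, 177, 177, 177, 177, 178, 177, 175, 176, 174, 163, 113, 137, 203, 211, 211, 212, 211, 212, 211, 207, 174, 108, 97]
[178, 179, 178, 178, 178, 178, 177, 177, 178, 176, 175, 175, 175, 176, 177, 176, 176, 174, 172, 158, 108, 141, 200, 208, 208, 207, 207, 206, 207, 208, 207, 206, 206]
[177, 176, 177, 177, 177, 176, 176, 175, 175, 175, 174, 175, 175, 176, 176, 175, 174, 171, 158, 104, 85, 149, 201, 204, 204, 204, 201, 139, 95, 90, 91, 91, 91]
[124, 123, 122, 122, 122, 122, 124, 125, 126, 126, 126, 126, 127, 127, 127, 126, 127, 127, 126, 127, 134, 172, 187, 188, 188, 189, 187, 186, 185]
[126, 125, 125, 125, 124, 125, 126, 127, 128, 129, 128, 129, 128, 128, 128, 128, 128, 128, 127, 127, 139, 173, 180, 180, 182, 182, 181, 180, 180]
[119, 117, 116, 115, 116, 117, 119, 120, 120, 121, 121, 120, 121, 120, 119, 119, 118, 117, 117, 119, 143, 174, 180, 181, 182, 181, 180, 179, 181]
[None, None, None]
```

The plate is still home, so I'll lift it straight up.

{"fn": "step_arm", "kwargs": {"steps": [[[0,0,-0.5],[0,0,0]],[[0,0,-1],[0,0,0]],[[0,0,-1],[0,0,0]],[[0,0,-1],[0,0,0]],[[0,0,-1.5],[0,0,0]],[[0,0,-2],[0,0,0]],[[0,0,-2],[0,0,0]],[[0,0,-2],[0,0,0]],[[0,0,-1],[0,0,0]],[[0,0,0],[0,0,0]]]}}

```text
clock: 20.78
tool_pos: [0.5446, -0.1681, 0.1287]
eef_rot: [0.71, 0.704, 0.001, 0.001]
contact_force: [0.0, -0.8, -3.4]
opening: 0.501
finger_force: 40.0
```

```bash
python3 - <<'E'
from h import *
from plant import sensors
s=sensors.get_state(); print(s['clock'],pose(s)[0],pose(s)[2],s['opening'],s['contact_force'],s['moment'],s['q'])
v=pickle.load(open('v0.pkl','rb'))['top']
q=np.array([(70,225),(440,58),(512,208),(140,378)])/5+[110,205]-.4
c=px2w(v,q,.047)*1000; print(c.round(1).tolist(),c.mean(0)); 
for e in (c[0]-c[1],c[3]-c[2],c[1]-c[2],c[0]-c[3]): print(np.hypot(*e[:2]),np.degrees(np.arctan2(e[1],e[0])))
print('bottle',px2w(v,[(256,139)],.0),'jar',px2w(v,[(275,351)],.045))
E
```

```text
20.775 [ 0.54456897 -0.16808432  0.12868274] -0.4412340719361092 0.5007541385929412 [ 1.20756988e-03 -8.27251965e-01 -3.35885725e+00] [-0.09299852  0.0354844   0.01791363] [ 0.15982644  0.76519996  0.10062907  1.8381304  -0.13554288  0.54310848
  0.34092748]
[[551.5, 240.0, 47.0], [607.2, 113.6, 47.0], [553.8, 87.7, 47.0], [498.3, 213.6, 47.0]] [552.6807762  163.71951597  47.        ]
138.15880831376487 113.77023431052712
137.67066703846044 113.78946856609545
59.33584046575318 25.89343628499457
59.40209903890152 26.362306668547284
bottle [[0.76374241 0.01819446 0.        ]] jar [[ 0.37599534 -0.01952805  0.045     ]]
```

It's lifted and held, with about 3.4 N of load. I'll move towards the wagon at a stand-off, turn to its yaw, and refine the deck pose with the wrist camera.

{"fn": "step_arm", "kwargs": {"steps": [[[2.5,0,-2],[0,0,0]],[[4,0,-2],[0,0,0]],[[4,0,-2],[0,0,0]],[[4,0,-1],[0,0,0]],[[3.5,0,0],[0,0,0]],[[2,0,0],[0,0,-6]],[[0,0,0],[0,0,-6.2]],[[0,0,0],[0,0,-6]],[[0,0,0],[0,0,-6]],[[0,0,0],[0,0,0]],[[0,0,0],[0,0,0]]]}}

```text
clock: 22.15
tool_pos: [0.5453, 0.0318, 0.1974]
eef_rot: [0.547, 0.837, -0.0, -0.0]
contact_force: [-0.2, 0.3, -4.3]
opening: 0.5
finger_force: 40.0
```

```bash
python3 - <<'E'
from h import *
from plant import sensors,vision
s=sensors.get_state(); print(s['clock'],pose(s)[0],pose(s)[2],s['finger_force'],s['contact_force'])
w=vision.snapshot('wrist'); pickle.dump(w,open('w7.pkl','wb')); cv2.imwrite('pics/w7.png',w['img'][:,:,::-1])
a=np.radians(23.8); ux,uy=np.array([np.cos(a),np.sin(a),0]),np.array([-np.sin(a),np.cos(a),0]); C=np.array([.5525,.164,.047])
print(w2px(w,[C+sx*.03*ux+sy*.071*uy for sx,sy in((-1,-1),(1,-1),(1,1),(-1,1))]).round(0).tolist())
E
```

```text
22.15 [0.54530934 0.03179958 0.19735342] 23.64569575181674 39.990187883377075 [-0.19665436  0.34498584 -4.27704267]
[[362.0, 162.0], [445.0, 163.0], [456.0, -55.0], [365.0, -57.0]]
```

View pics/w7.png

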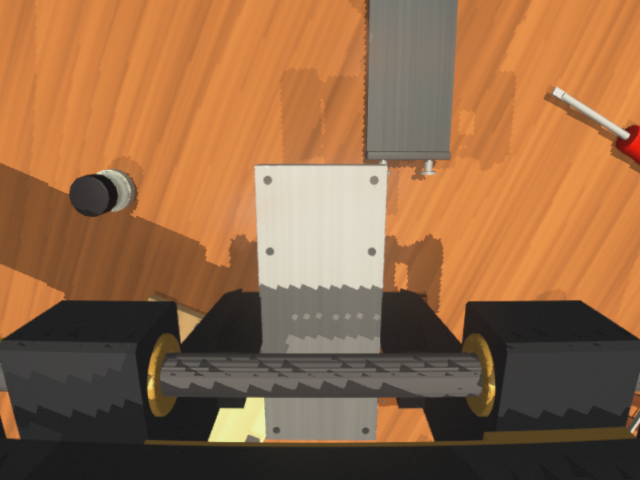

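The near end of the deck spans columns 366–449 at about row 159, and its sides run up the image. The held plate's far corners are at (256, 166) and (387, 165). The deck sits about 4 px right of and 3 px above my prediction, so I'll compute a relative correction.

```bash
python3 - <<'E'
from h import *
w=pickle.load(open('w7.pkl','rb')); g=cv2.cvtColor(w['img'],cv2.COLOR_RGB2GRAY).astype(int); S=cv2.cvtColor(w['img'],cv2.COLOR_RGB2HSV)[...,1].astype(int)
# subpixel deck sides: saturation crossing per row
L=[];Rr=[]
for r in range(5,145,5):
    m=S[r,330:500]<100; i=np.where(m)[0]; L.append((330+i.min()-.5,r)); Rr.append((330+i.max()+.5,r))
near=[]
for c in range(392,420,3):
    m=np.where(S[100:200,c]<100)[0]; near.append((c,100+m.max()+.5))
pl=px2w(w,L,.045)*1000; pr=px2w(w,Rr,.045)*1000; pn=px2w(w,near,.045)*1000
def line(p): 
    vx,vy,x,y=cv2.fitLine(p[:,:2].astype('float32'),cv2.DIST_HUBER,0,.01,.01).ravel(); return np.degrees(np.arctan2(vy,vx))%180,np.array([x,y])
print('L',line(pl),'R',line(pr),'near',line(pn)); print(L[::9],Rr[::9],near[::4])
# plate in hand
t=np.array([545.3,31.8]); 
pc=px2w(w,[(256,165.5),(387,165)],.2077-.0)*1000; print('plate corners',pc.round(1).tolist())
a=np.radians(23.65); ux=np.array([np.cos(a),np.sin(a)]); uy=np.array([-ux[1],ux[0]])
print('plate centre-TCP in tool(y=ux,x=uy):',((pc[:,:2].mean(0)-55*uy-t)@np.c_[ux,uy]).round(1), 'width',np.hypot(*(pc[0]-pc[1])[:2]), 'ang',np.degrees(np.arctan2(*(pc[1]-pc[0])[1::-1])))
for nm,p in(('L',line(pl)[1]),('R',line(pr)[1]),('near',line(pn)[1])): print(nm,((p-t)@np.c_[ux,uy]).round(1))
E
```

```text
L (np.float32(113.706894), array([530.30853, 147.5002 ], dtype=float32)) R (np.float32(113.8482), array([584.0728, 173.87  ], dtype=float32)) near (np.float32(23.964834), array([581.99756 , 101.621765], dtype=float32))
[(np.float64(368.5), 5), (np.float64(367.5), 50), (np.float64(366.5), 95), (np.float64(365.5), 140)] [(np.float64(457.5), 5), (np.float64(454.5), 50), (np.float64(452.5), 95), (np.float64(449.5), 140)] [(392, np.float64(159.5)), (404, np.float64(159.5)), (416, np.float64(159.5))]
plate corners [[503.7, 74.3, 207.7], [543.9, 92.1, 207.7]]
plate centre-TCP in tool(y=ux,x=uy): [0.9 0.7] width 43.954567875411705 ang 23.865237687350714
L [ 32.7 112. ]
R [ 92.5 114.6]
near [61.6 49.2]
```

{"fn": "step_arm", "kwargs": {"steps": [[[2,1,0],[0,0,-0.1]],[[3,1.5,0],[0,0,0]],[[3,1.5,0],[0,0,0]],[[2.5,1.3,0],[0,0,0]],[[1.4,0.8,0],[0,0,0]],[[0,0,3],[0,0,0]],[[0,0,4],[0,0,0]],[[0,0,3],[0,0,0]],[[0,0,2],[0,0,0]],[[0,0,1],[0,0,0]],[[0,0,0],[0,0,0]],[[0,0,0],[0,0,0]]]}}

```text
clock: 23.7
tool_pos: [0.5541, 0.1654, 0.0687]
eef_rot: [0.546, 0.838, 0.001, 0.001]
contact_force: [-0.5, 0.4, -4.0]
opening: 0.501
finger_force: 40.0
```

```bash
python3 - <<'E'
from h import *
from plant import sensors
s=sensors.get_state(); print(s['clock'],pose(s)[0],pose(s)[2],s['contact_force']); print(go(s,[.5533,.1653,.0407],23.8))
E
```

```text
23.7 [0.55410426 0.16540201 0.0686603 ] 23.82749230444994 [-0.48904692  0.44325083 -4.03365843]
(array([ 0.02, -0.08,  2.8 ]), np.float64(0.03), array([0.1 , 0.01, 0.  ]))
```

{"fn": "step_arm", "kwargs": {"steps": [[[0,-0.05,1],[0,0,0]],[[0,0,0.8],[0,0,0]],[[0,0,0.5],[0,0,0]],[[0,0,0.2],[0,0,0]],[[0,0,0],[0,0,0]]]}}

```text
clock: 24.32
tool_pos: [0.5529, 0.1651, 0.0426]
eef_rot: [0.546, 0.838, -0.0, -0.0]
contact_force: [-0.5, 0.2, -3.5]
opening: 0.501
finger_force: 40.0
```

```bash
python3 - <<'E'
from h import *
from plant import sensors,vision
s=sensors.get_state(); t,M,y=pose(s); print(s['clock'],t,y,s['contact_force'])
w=vision.snapshot('wrist'); pickle.dump(w,open('w8.pkl','wb')); cv2.imwrite('pics/w8.png',w['img'][:,:,::-1])
g=w['img'].astype(int)
def pr(A,B,n): 
    P=np.linspace(A,B,n); uv=w2px(w,P).astype('float32'); return cv2.remap(w['img'],uv[None,:,0].copy(),uv[None,:,1].copy(),1)[0]
ux,uy=M[:,1],M[:,0]; T=t.copy(); T[2]=.047+.003
for d in (.035,.045): print('across',d,[f"{c[0]},{c[2]}" for c in pr(T+d*uy-.036*ux,T+d*uy+.036*ux,73)])
for d in (-.01,.01): print('along',d,[f"{c[0]},{c[2]}" for c in pr(T+.05*uy+d*ux,T+.08*uy+d*ux,31)])
E
```

```text
24.325 [0.55285577 0.16513391 0.04264297] 23.84300158333296 [-0.53999102  0.19603108 -3.46899433]
across 0.035 ['192,74', '190,73', '190,75', '191,76', '195,78', '198,80', '198,82', '198,84', '200,84', '201,85', '173,94', '132,109', '132,111', '133,112', '210,183', '223,199', '224,202', '222,198', '223,201', '222,199', '221,198', '224,201', '225,203', '223,202', '226,205', '224,202', '224,205', '227,209', '228,209', '226,207', '227,207', '226,206', '227,208', '227,207', '227,208', '226,206', '224,204', '225,205', '228,210', '227,210', '226,206', '225,207', '226,207', '225,205', '227,207', '228,210', '228,210', '228,209', '227,209', '227,207', '226,207', '226,206', '226,207', '226,207', '226,206', '225,205', '227,207', '227,207', '225,204', '211,186', '120,108', '119,107', '117,105', '116,103', '115,102', '116,104', '120,104', '130,97', '200,71', '195,69', '196,68', '198,67', '198,67']
across 0.045 ['191,68', '192,69', '194,72', '195,73', '194,74', '192,75', '191,77', '193,79', '195,80', '198,83', '178,93', '136,110', '138,113', '139,114', '210,180', '223,198', '224,200', '222,197', '
[... 585 characters left out ...]
9', '202,69']
along -0.01 ['225,204', '226,205', '226,206', '226,206', '227,207', '224,202', '116,102', '127,114', '128,116', '142,128', '142,129', '142,128', '144,129', '144,130', '143,130', '144,129', '126,114', '118,105', '136,122', '141,126', '144,128', '144,129', '104,75', '110,65', '115,67', '167,79', '165,79', '165,81', '170,78', '163,74', '118,97']
along 0.01 ['227,208', '227,207', '228,210', '228,210', '228,211', '225,205', '130,115', '132,119', '132,118', '131,118', '130,117', '130,118', '130,117', '130,117', '131,118', '130,117', '110,98', '109,97', '120,107', '124,111', '126,113', '125,111', '155,72', '207,71', '210,70', '211,71', '211,69', '212,71', '212,71', '212,72', '211,71']
```

Measured in the same image, the plate is about 2.4 mm off across and within 0.3 mm along. I'll correct that and lay it down.

{"fn": "step_arm", "kwargs": {"steps": [[[0,0.24,0],[0,0,0]],[[0,0,0],[0,0,0]],[[0,0,0.1],[0,0,0]],[[0,0,0.1],[0,0,0]],[[0,0,0],[0,0,0]]]}}

```text
clock: 25.0
tool_pos: [0.555, 0.1661, 0.0408]
eef_rot: [0.546, 0.838, -0.0, -0.0]
contact_force: [0.8, 0.1, -3.2]
opening: 0.503
finger_force: 40.0
```

{"fn": "step_arm", "kwargs": {"steps": [[[0,0,0.05],[0,0,0]],[[0,0,0],[0,0,0]],[[0,0,0],[0,0,0]]]}}

```text
clock: 25.38
tool_pos: [0.555, 0.1661, 0.0407]
eef_rot: [0.546, 0.838, 0.0, -0.0]
contact_force: [-0.6, -0.1, 3.3]
opening: 0.5
finger_force: 40.0
```

Contact confirmed at z = 0.0407, as predicted. Release and rise.

{"fn": "step_arm", "kwargs": {"steps": [[[0,0,0],[0,0,0]],[[0,0,0],[0,0,0]],[[0,0,0],[0,0,0]],[[0,0,0],[0,0,0]],[[0,0,0],[0,0,0]],[[0,0,-1],[0,0,0]],[[0,0,-2],[0,0,0]],[[-1,0,-3],[0,0,0]],[[-3,0,-4],[0,0,0]],[[-4,0,-3],[0,0,0]],[[0,0,0],[0,0,0]],[[0,0,0],[0,0,0]]], "claw": 0.5}}

```text
clock: 26.88
tool_pos: [0.5868, 0.0937, 0.1704]
eef_rot: [0.546, 0.838, 0.0, -0.001]
contact_force: [-0.4, 0.9, 0.7]
opening: 0.748
finger_force: 0.0
```

```bash
python3 - <<'E'
from h import *
from plant import sensors,vision
s=sensors.get_state(); t,M,y=pose(s); print(s['clock'],t,y,s['opening'],s['contact_force'])
w=vision.snapshot('wrist'); cv2.imwrite('pics/w9.png',w['img'][:,:,::-1])
hsv=cv2.cvtColor(w['img'],cv2.COLOR_RGB2HSV); a=np.radians(23.8); ux=np.array([np.cos(a),np.sin(a),0]); uy=np.array([-ux[1],ux[0],0]); C=np.array([.555,.1661,.047])
def pr(A,B,n): 
    P=np.linspace(A,B,n); uv=w2px(w,P).astype('float32'); return cv2.remap(w['img'],uv[None,:,0].copy(),uv[None,:,1].copy(),1)[0]
for z in(.051,.043):
  D=C.copy(); D[2]=z
  for d in (-.045,0,.045): print('across',z,d,[f"{c[0]},{c[2]}" for c in pr(D+d*uy-.036*ux,D+d*uy+.036*ux,73)])
  print('along',z,[f"{c[0]},{c[2]}" for c in pr(D+.05*uy,D+.076*uy,27)],[f"{c[0]},{c[2]}" for c in pr(D-.05*uy,D-.076*uy,27)])
E
```

```text
26.875 [0.5867725  0.09366275 0.17036804] 23.86408335191349 0.7478595469948209 [-0.39233197  0.91261192  0.71776003]
across 0.051 -0.045 ['218,79', '218,79', '215,79', '210,79', '207,78', '210,80', '213,82', '195,92', '142,107', '137,110', '137,110', '137,110', '138,111', '138,112', '162,134', '213,183', '218,189', '218,189', '215,185', '214,185', '215,185', '216,186', '216,188', '215,186', '216,187', '216,187', '218,189', '219,191', '217,189', '216,187', '217,188', '216,188', '217,189', '217,189', '216,188', '216,187', '214,185', '214,184', '215,186', '217,188', '217,189', '216,187', '214,185', '215,186', '216,187', '217,188', '219,192', '219,193', '219,193', '220,193', '220,192', '217,189', '217,188', '217,189', '216,188', '218,189', '219,191', '217,187', '213,183', '165,137', '139,113', '139,112', '138,110', '138,111', '139,111', '149,105', '189,87', '196,82', '200,82', '214,84', '222,86', '222,85', '221,84']
across 0.051 0 ['185,68', '188,68', '195,70', '199,71', '201,72', '187,70', '183,70', '171,86', '134,112', '129,115', '130,115', '130,115', '130,116', '134,119', '176,158', '
[... 4278 characters left out ...]
, '162,146', '147,132', '146,130', '146,130', '147,130', '147,130', '161,119', '195,98', '200,96', '201,95', '201,94', '202,93', '202,92']
along 0.043 ['232,236', '232,237', '232,237', '233,237', '233,238', '232,238', '232,237', '231,237', '205,204', '149,138', '145,134', '144,132', '140,129', '139,128', '134,124', '127,117', '85,79', '59,56', '90,83', '0,0', '0,0', '0,0', '0,0', '0,0', '0,0', '0,0', '0,0'] ['212,182', '212,181', '211,180', '210,180', '201,172', '157,131', '136,110', '136,111', '138,114', '142,118', '142,119', '140,119', '137,115', '124,103', '113,92', '132,112', '139,120', '137,118', '134,115', '131,108', '166,87', '210,75', '217,75', '216,74', '214,73', '214,72', '212,72']
```

The plate is centred on the deck to within about 1 mm each way, square and released, with the arm clear of it. Handing in.

```bash
python3 -c "
from plant import finish_job
print(finish_job())"
```

```text
the job is handed in; nothing more can be done
None
```

The plate was slid fully home in the jig corner, lifted straight up about 12 cm, and laid on the wagon deck, square and within about 1 mm of centre by the wrist camera. It was released with the arm clear and handed in at about 27 s; no verdict came back, and I viewed 11 pictures against the limit of 10 (a final wrist shot of the deck).

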